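Knock the stuck carbon end out of its holder with the spring ejector

TASK

A burnt carbon end is stuck in the copper holder of the spring ejector. Draw the ejector's brass knob back until the sear catches and let go, then tilt the wooden-balled spring-centred stick over towards its sprung stop, so that the striker fires and knocks the carbon out, keep the stick pressed lightly into that stop for at least one second without driving the stop to the bottom, and let the stick spring back upright. Leave the things standing around alone.

Things in the scene. Friction and masses are not known exactly. Their poses are not given: they have to be found in the camera images.
- ejector: The spring ejector, a fixed bench machine: steel bed 175 x 235 x 18 mm; origin at table height below the striker. In its frame the striker runs along y at x = 0, z = 75 mm, knob at the +y end, copper holder (30 mm round) at y = -140 to -90 mm; brass blocks 96 mm high at y = 55 and -55 mm; the stick pivots at x = -50, y = 12, z = 50 mm, its sprung stop on its +x side. At yaw 0, -x faces the robot.
- knob (a point): Centre of the striker's plain brass pull knob: a cylinder 34 mm in diameter, 24 mm long, its axis along the ejector's y, its centre 75 mm over the table and, at the start, at ejector y = +112 mm. It is free all round and overhangs the bed; it moves straight along the ejector's +y when drawn.
- striker (a joint): Striker travel in m along the ejector's +y: 0 at the start, tip resting on the stuck carbon. A spring pulls it back with 6 N at 0, 10 N at 0.030, and 1 to 2 N more while the catch rides over the sear (0.010 to 0.028). Past 0.031 the sear springs in behind the catch and holds the striker at about 0.029 when let go; hard stop at 0.038. Fired, it ends fully home at -0.016.
- stub (a joint): How far the carbon end (dark rod, 13 mm in diameter, in the copper holder) has been knocked out along the ejector's -y, in m: 0 stuck (its outer end stands 2 mm out of the holder), about 0.016 when knocked out, 0.022 at most. Friction of 10 N holds it, so the striker must hit it with a run-up; it stays where it is knocked to.
- stick_ball (a point): Centre of the dark wooden ball, 28 mm in diameter, on top of the stick: 88 mm above the pivot (138 mm over the table when upright), on a steel shaft 10 mm thick between two brass cheeks 62 mm high. The space on its -x side (ejector frame) is free above 80 mm.
- stick (a joint): Tilt of the stick in rad about the ejector's +y through its pivot: 0 upright, positive with the ball towards the ejector's +x, towards the stop (range -0.06 to 0.62). Spring-centred, 0.8 N m/rad (9 N per rad at the ball). Its foot is the sear: about 0.1 rad trips it. It nods a little by itself as the sear rides over the catch.
- stick_side (a joint): Sideways tilt of the same stick in rad about the ejector's +x, 0 upright, positive with the ball towards the ejector's -y; spring-centred, range -0.4 to 0.4; trips nothing.
- buffer (a joint): How far the stop's steel plunger (14 mm round, 110 mm over the table, pointing to the ejector's -x at y = 12 mm) is pressed in, in m: 0 free, 0.008 bottomed. It takes 2 N to start and 1.5 N more per mm (at the ball about 1.4 N and 1 N per mm). Its post is clamped anywhere along a slide, so the shaft meets it at any tilt from 0.22 to 0.42 rad: find it by feel.
- lens_a: Bystander: a brass lens tube standing upright, 54 mm across, 75 mm high; origin under its foot.
- tin: Bystander: round steel carbon tin, 63 mm across, 59 mm high; origin under its foot.
- sprocket: Bystander: steel film sprocket lying on its flank, 75 mm across, 40 mm high; origin under its middle.
- shade: Bystander: white opaline glass shade standing on its wide end, narrow neck up, 124 mm across, 100 mm high; origin under its middle.
- oilcan: Bystander: brass oil can, 70 mm across, 110 mm high with its spout; origin under its foot.
- spare_holder: Bystander: spare copper carbon holder lying along its own x, 116 mm long, 28 mm high; origin at table height.
- driver: Bystander: screwdriver lying along its own x; origin at table height.

How it is judged:
On the way, in this order (a step that is already met when the one before it is completed fails the run):
1. the striker is drawn back and held by its sear, let go, the stick upright and the carbon still stuck (value of joint striker above 0.026 m and value of joint stick below 0.08 rad and value of joint stub below 0.006 m and distance between the grasp point and knob above 0.05 m), for 0.2 s.
2. the striker has fired and knocked the carbon out, and the stick is held pressed 1 to 7 mm into its sprung stop for a second (value of joint buffer between 0.001 and 0.0072 m and value of joint stick_side between -0.25 and 0.25 rad and value of joint striker below -0.013 m and value of joint stub above 0.013 m), for 0.9 s.
At the end, for the whole second after the job is handed in: The striker is fully home (within 3 mm), the carbon end is knocked out by at least 13 mm, the stick stands upright again (within 0.06 rad) and clear of its stop, and the bystanders stand where they were (within 25 mm, not tipped) (value of joint striker below -0.013 m and value of joint stub above 0.013 m and value of joint stick between -0.05 and 0.06 rad and value of joint stick_side between -0.06 and 0.06 rad and value of joint buffer below 0.001 m); the robot touches nothing.
It fails at once if the sprung stop is driven to the bottom of its travel (over 7.2 mm of its 8 mm) (value of joint buffer above 0.0072 m).
It fails at once if a bystander is moved more than 25 mm or tipped (distance of any of lens_a, tin, sprocket, shade, oilcan, spare_holder, driver from where it was at the start of the episode above 0.025 m or angle between any of lens_a, tin, sprocket, shade, oilcan, spare_holder, driver's own z axis and vertical above 0.5 rad).
It also fails if it takes over 58 s, if anything falls off the work surface, if the arm or the gripper's body presses on something with over 40 N, if the wrist force passes 120 N, or if a joint passes its speed limit or range.

ROBOT

A 6-joint arm with a two-finger parallel gripper is mounted at the origin on the work surface. World frame = base frame: x ahead of the robot, y to its left, z up, the work surface at z = 0. Lengths are in m, angles in rad, forces in N, time in s.
With the tool pointing down it reaches from about 0.35 to 0.975 m from the base axis. Payload 17.4 kg.
Tool frame: the origin (TCP) lies midway between the tips of the shut fingers; the grasp point (between the pads) lies 19 mm behind it; x points along the fingers, y is the direction in which the jaws open and shut, and the axes are right-handed (so a half turn about x gives the same grasp; the last joint's range is limited). The gripper opens to 85 mm and grips with 20 to 120 N. Pads are 22 mm wide; open, the fingers measure 114 mm over their backs; the gripper's body (76 mm by 85 mm) begins 54 mm behind the grasp point. The pads swing forward as they close: fully open they stand 13 mm farther back than shut.
Start: joints at [-1.302, 0.116, 1.442, -0, 1.584, -0.038], TCP at [0.204, -0.643, 0.231] pointing down, gripper open.
Joint ranges: [-2.83, 2.83], [-0.83, 2.19], [0.07, 2.5], [-1.14, 4.28], [0.01, 3], [-2.97, 2.97]. Speed limits (rad/s): [1.89, 1.89, 2.22, 3.14, 3.14, 3.14].

INTERFACE

Orientations are given as a unit quaternion [x, y, z, w].
In Python, from cell import arm, cams gives the robot as it stands.
- The arm moves only by the tool arm_command, never from a script. Its argument "commands" is a list of rows, each a list of 5 numbers: the shift along the tool's x, y, z in mm, then the turn about the tool's x in rad, then the finger opening in mm, from 0 to 85.4. In form: [[x, y, z, twist, fingers], ...]. A call has 1 to 10 rows; each row shifts and turns the commanded pose from where the row before left it, along the tool's axes as they then stand; what a row does not reach is not made up. A row lasts 1/12 s, in which the tool goes at most 41.7 mm and 7.16 degrees, less where a joint would pass 70% of its speed; a pose out of reach is approached as far as the arm can. A call is refused whole if a number of a shift passes 41.7 or a number of a turn 0.125, either way. A call with a gripper value outside its range is refused whole. The fingers move at their own pace and stop on an object; "force" is the grip in N (left out, the last holds). Time passes only in rows, so rows that do not move let the fingers close. It gives the time, the measured TCP pose, the force and the opening at its end, in the units of the state.
- arm.observe(): the state, without advancing time (a new reading comes with each control period).
- cams.snapshot(name): name is "scene" or "side" or "wrist"; returns the picture (480x640x3 uint8, blue, green, red); there is no depth.
- cams.camera_info(name): a dict with "fx", "fy", "cx", "cy" (pixels), "k1" (the pictures are not rectified: a ray, as slopes to the right and down, at radius r is drawn at 1 + k1 r^2 times it, then the intrinsics apply), "eye" and "attitude" of the camera in the world. Camera axes: x right, y up, looking along -z (the intrinsics and any distortion apply to the point x, -y, -z); pixel columns grow to the right and rows downward; lengths in m; the calibration is good to about 2 mm. A picture is of the moment at which its call begins: read the wrist's pose just before it. camera_info takes no time and is no camera call; for the wrist camera it gives the pose at the moment of the call.
- arm.job_done(): hands the job in, once; it reports no verdict.
Trained networks look in the newest picture that a camera, given by its name, has taken for a name from the list of things; names that differ only in an ending like _2 or _b are one class to them, and where a whole thing is asked for, a point or a joint stands for the part that bears it (a point fixed in the world has none). Each returns a list of dicts, best first, with "p" (0 to 1); they miss things now and then, are a little off and sometimes report something else, mostly with a low value. They report only what shows in the picture. A call takes as long as a camera call.
- cams.spot_in(target, camera): "position" ([x, y, z] in m, in world coordinates, good to about 4 mm: the middle of the surface that is visible of it).
The state is a dict: "clock": time; "joint_pos": joint angles; "qvel": joint speeds; "joint_torque": joint torques, N m; "tcp_pos": TCP position; "tool_rot": TCP orientation; "ft_force": force on the tool from outside, world axes, zero at the start; "torque": the same for the moment, N m; "gripper_width": finger opening in m.
Only numpy, scipy, OpenCV 4.12 (cv2) and the standard library are available. Lean on these libraries where they do the work, as an engineer would, in place of code of your own. Each camera call takes 0.05 s, during which the arm holds its last target.

## Working session

There is one attempt and no reset: what is moved stays moved. The work goes in short steps, Python scripts to look and compute and a tool call to move; the robot and the scene stay as the last step left them, time stands still between calls to the robot, and variables do not carry over. Pictures are saved under pics/ and viewed, and the job is handed in when it is done.

Besides the shell and the picture viewer there is one more tool, called as a command line: name --pt "numbers of a row" for each row, then --argument value for the rest. arm_command: Moves the arm, as the interface text tells. Its arguments: {"type":"object","properties":{"commands":{"type":"array","items":{"type":"array","items":{"type":"number"}}},"force":{"type":"number"}},"required":["commands"]}

```bash
ls; mkdir -p pics
python3 - <<'E'
from cell import arm,cams
import cv2
s=arm.observe()
for k,v in s.items(): print(k,v)
for n in ("scene","side","wrist"):
    cv2.imwrite(f"pics/{n}0.png",cams.snapshot(n)); print(n,cams.camera_info(n))
for t in ("ejector","knob","stick_ball"):
    for c in ("scene","side"):
        print(t,c,cams.spot_in(t,c)[:3])
print(arm.observe()["clock"])
E
```

```text
pics
clock 0.0
joint_pos [-1.30179302e+00  1.16538705e-01  1.44223654e+00  1.14426201e-05
  1.58396996e+00 -3.77796475e-02]
qvel [ 0.00038685 -0.00126639 -0.00020691 -0.0014652  -0.00155298  0.0006709 ]
joint_torque [-3.16700192e-03 -7.31987500e+01 -6.32491064e+01 -1.68920669e-04
  6.31426141e-03 -7.12160613e-05]
tcp_pos [ 0.20380899 -0.64332121  0.23054445]
tool_rot [-0.69876123 -0.10844458  0.6988472  -0.10763411]
ft_force [-0.01623137 -0.39609361 -0.47871454]
torque [-0.01002266 -0.02802249  0.03700047]
gripper_width 0.08541765969339504
scene {'fx': 521.7520570134785, 'fy': 521.7520570134785, 'cx': 333.2723395548485, 'cy': 237.31019811100285, 'k1': -0.09055145937554945, 'eye': array([1.07557418, 0.36539993, 1.04812412]), 'attitude': array([0.1328664 , 0.27420092, 0.85808191, 0.41334709])}
side {'fx': 557.3680561027707, 'fy': 557.3680561027707, 'cx': 323.99690218610283, 'cy': 242.92323911735767, 'k1': -0.1534302039609818, 'eye': array([0.46550084, 1.04566845, 0.72300814]), 'attitude': array([-0.02822725,  0.50664478,  0.86103955, -0.03354383])}
wrist {'fx': 426.7853894296154, 'fy': 426.7853894296154, 'cx': 318.85534650570094, 'cy': 243.52704904616584, 'k1': -0.08400963886564497, 'eye': array([ 0.26925667, -0.62250155,  0.37338023]), 'attitude': array([-0.10856909,  0.08012298, -0.58541427,  0.79942679])}
ejector scene [{'position': [0.5837, -0.0751, 0.0148], 'p': 0.91}]
ejector side [{'position': [0.5587, -0.0209, 0.0183], 'p': 0.56}]
knob scene [{'position': [0.5836, 0.0396, 0.0785], 'p': 0.84}]
knob side [{'position': [0.5767, 0.0714, 0.0802], 'p': 0.51}, {'position': [0.5243, -0.0261, 0.115], 'p': 0.35}]
stick_ball scene [{'position': [0.5262, -0.0232, 0.1373], 'p': 0.47}, {'position': [0.4542, 0.3842, 0.0212], 'p': 0.35}]
stick_ball side [{'position': [0.5239, -0.0235, 0.1248], 'p': 0.66}]
0.45
```

View pics/scene0.png

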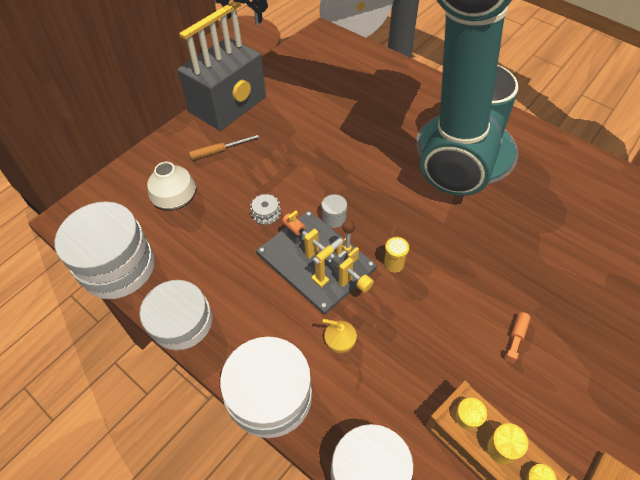

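View pics/side0.png

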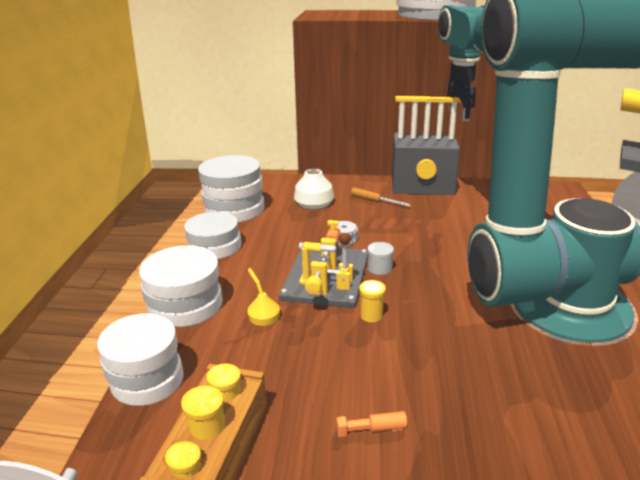

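View pics/wrist0.png

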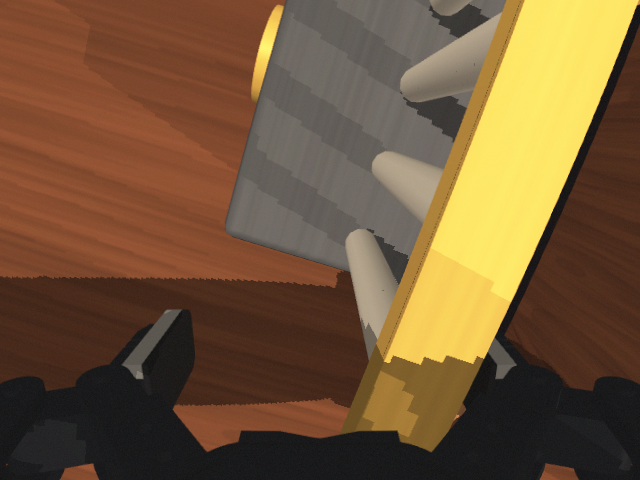

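```bash
cat > h.py <<'E'
import numpy as np,cv2
from scipy.spatial.transform import Rotation as R
from cell import arm,cams
def ray(ci,u,v):
    xd=(u-ci['cx'])/ci['fx'];yd=(v-ci['cy'])/ci['fy'];x,y=xd,yd
    for _ in range(20):
        f=1+ci['k1']*(x*x+y*y);x,y=xd/f,yd/f
    d=R.from_quat(ci['attitude']).apply([x,-y,-1.]);return np.array(ci['eye']),d/np.linalg.norm(d)
def onz(ci,u,v,z):
    e,d=ray(ci,u,v);return e+d*(z-e[2])/d[2]
def tri(a,b):
    (e1,d1),(e2,d2)=a,b
    A=np.stack([d1,-d2],1);t=np.linalg.lstsq(A,e2-e1,rcond=None)[0]
    p,q=e1+t[0]*d1,e2+t[1]*d2;return (p+q)/2,np.linalg.norm(p-q)
def proj(ci,P):
    p=R.from_quat(ci['attitude']).inv().apply(np.asarray(P)-ci['eye'])
    x,y=p[0]/-p[2],-p[1]/-p[2];f=1+ci['k1']*(x*x+y*y)
    return np.array([ci['cx']+ci['fx']*x*f,ci['cy']+ci['fy']*y*f])
E
python3 - <<'E'
import cv2
a=cv2.imread('pics/scene0.png')[170:330,240:420]
cv2.imwrite('pics/scz.png',cv2.resize(a,None,fx=4.4,fy=3.7*4.4/4.4*1.0,interpolation=cv2.INTER_CUBIC) if 0 else cv2.resize(a,None,fx=3.7,fy=3.7,interpolation=cv2.INTER_CUBIC))
a=cv2.imread('pics/side0.png')[205:335,240:400]
cv2.imwrite('pics/siz.png',cv2.resize(a,None,fx=4.5,fy=4.5,interpolation=cv2.INTER_CUBIC))
E
```

```text
(no output)
```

View pics/scz.png

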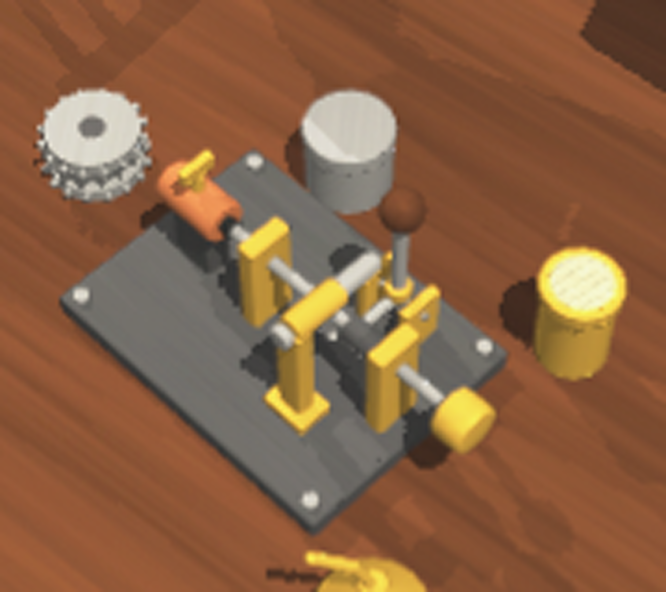

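View pics/siz.png

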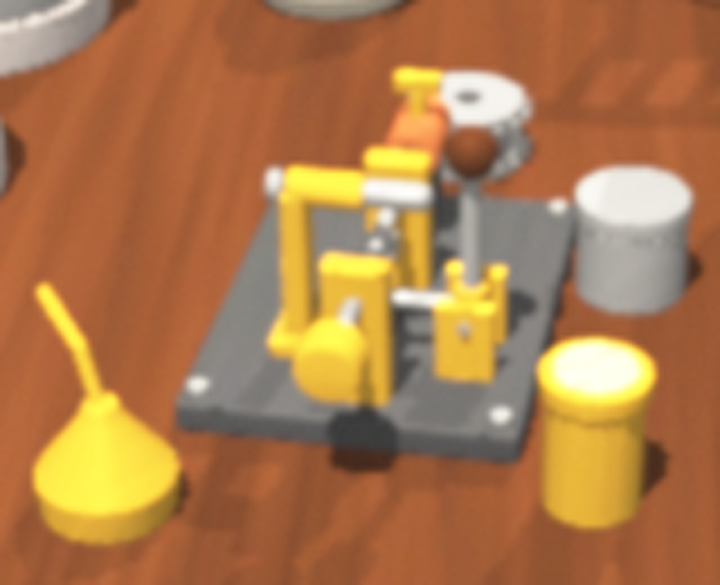

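Run:
```python
from h import *
S=cams.camera_info('scene');D=cams.camera_info('side')
s=lambda x,y:(240+x/3.7-.4,170+y/3.7-.4)
d=lambda x,y:(240+x/4.5-.4,205+y/4.5-.4)
for n,a,b in (("knob",(464,419),(331,361)),("ball",(403,210),(471,152)),("scr NE",(484,346),(500,415)),("scr far",(310,499),(198,384)),("scr3",(255,161),(558,207)),
   ("blk55top",(397,343),(356,266)),("blk-55top",(265,240),(399,158))):
    print(n,tri(ray(S,*s(*a)),ray(D,*d(*b))), onz(S,*s(*a),.018)[:2],onz(D,*d(*b),.018)[:2])
print("scr4",onz(S,*s(81,295),.018))
c=[onz(S,*s(*p),.018) for p in ((62,300),(255,151),(506,351),(313,523))]
for i in range(4): print(c[i],np.linalg.norm(c[i]-c[(i+1)%4]),np.degrees(np.arctan2(*(c[(i+1)%4]-c[i])[[1,0]])))
for t in ("lens_a","tin","sprocket","oilcan","shade","spare_holder","driver"):
    print(t,cams.spot_in(t,"scene")[:2])
```

```text
knob (array([0.58315914, 0.06259297, 0.07306356]), np.float64(0.0004936231772029188)) [0.55508959 0.04534027] [ 0.5933024  -0.02037287]
ball (array([ 0.52267507, -0.03088987,  0.13615808]), np.float64(3.327208727196573e-05)) [ 0.45105946 -0.08222317] [ 0.53417347 -0.24767619]
scr NE (array([0.50483226, 0.02376136, 0.01893216]), np.float64(0.0002695624735663987)) [0.50417525 0.02337335] [0.50497975 0.02256897]
scr far (array([0.65793335, 0.00646109, 0.01893503]), np.float64(1.0944001874987764e-05)) [0.65754873 0.00613159] [0.65819236 0.00508726]
scr3 (array([ 0.48135572, -0.18547134,  0.01840415]), np.float64(0.0006085612834337096)) [ 0.48079891 -0.18589355] [ 0.48157836 -0.18574922]
blk55top (array([0.57606629, 0.00703322, 0.09227546]), np.float64(0.0009196371574845009)) [ 0.53674592 -0.0211155 ] [ 0.58941735 -0.11461285]
blk-55top (array([ 0.56505922, -0.10311001,  0.09117275]), np.float64(0.0021157955742335086)) [ 0.52719941 -0.13818675] [ 0.57583478 -0.237824  ]
scr4 [ 0.63491559 -0.20300307  0.018     ]
[ 0.64544062 -0.2099353   0.018     ] 0.1722477258945009 173.8454664588581
[ 0.47418567 -0.19146855  0.018     ] 0.2292515263149879 83.90465976377384
[0.49852833 0.03648692 0.018     ] 0.1714589253173163 -6.282582681752781
[0.66895752 0.0177238  0.018     ] 0.2288705143767401 -95.8976641593564
lens_a [{'position': [0.4691, 0.0717, 0.0758], 'p': 0.95}]
tin [{'position': [0.4492, -0.1244, 0.0616], 'p': 0.84}, {'position': [0.5831, 0.0443, 0.0809], 'p': 0.51}]
sprocket [{'position': [0.5465, -0.2648, 0.0399], 'p': 0.92}, {'position': [0.5803, -0.0779, 0.0163], 'p': 0.34}]
oilcan [{'position': [0.7052, 0.0903, 0.0311], 'p': 0.71}]
shade [{'position': [0.6586, -0.4844, 0.0615], 'p': 0.97}, {'position': [0.5254, -0.0245, 0.1162], 'p': 0.46}]
spare_holder [{'position': [0.4518, 0.3831, 0.0206], 'p': 0.92}]
driver [{'position': [0.476, -0.5425, 0.0183], 'p': 0.92}]
```

```bash
cat >> h.py <<'E'
YAW=np.radians(-6.1);O=np.array([.571,-.0485,0])
XH=np.array([np.cos(YAW),np.sin(YAW),0]);YH=np.array([-np.sin(YAW),np.cos(YAW),0])
def W(x,y,z): return O+XH*x+YH*y+np.array([0,0,z])
def rem(target=None):
    s=arm.observe();r=R.from_quat(s['tool_rot']);M=r.as_matrix()
    print('t',round(s['clock'],2),'tcp',s['tcp_pos'].round(4) if hasattr(s['tcp_pos'],'round') else s['tcp_pos'])
    d=np.array(s['tcp_pos'])-O;print('ej',(d@XH).round(4),(d@YH).round(4),d[2].round(4),'F ej',np.round([np.dot(s['ft_force'],XH),np.dot(s['ft_force'],YH),s['ft_force'][2]],2),'w',s['gripper_width'])
    # twist to bring tool y to +-XH
    a=M[:,1];
    for sg in (1,-1):
        print('twist',sg, np.arctan2(np.dot(np.cross(a,sg*XH),M[:,0]),np.dot(a,sg*XH)).round(4))
    print('M',M.round(3).tolist())
    if target is not None: print('shift mm',(M.T@(np.array(target)-s['tcp_pos'])*1000).round(1))
E
python3 - <<'E'
from h import *
rem(W(0,.112,.2))
print(W(0,.112,.2))
D=cams.camera_info('side');S=cams.camera_info('scene')
print(tri(ray(D,397,99),ray(S,183,38)),tri(ray(D,455,99),ray(S,238,5)))
E
```

```text
t 0.8 tcp [ 0.2038 -0.6435  0.2313]
ej -0.3019 -0.6306 0.2313 F ej [ 0.54 -0.33 -0.16] w 0.08536612763593034
twist 1 -1.1576
twist -1 1.984
M [[-0.0, 0.302, -0.953], [-0.0, -0.953, -0.302], [-1.0, 0.0, 0.0]]
shift mm [  31.3 -558.9 -574.7]
[0.58290158 0.06286585 0.2       ]
(array([ 0.39592968, -0.66457978,  0.28315037]), np.float64(0.005347850215878579)) (array([ 0.21898598, -0.64155875,  0.29621675]), np.float64(0.0021572202729152573))
```

arm_command --pt "-30 0 0 0 85" --pt "-40 0 0 0 85" --pt "-30 0 0 0 85"

```text
clock: 1.05
tcp_pos: [0.2038, -0.6433, 0.3337]
tool_rot: [0.699, 0.108, -0.699, 0.108]
ft_force: [0.3, -0.7, 1.6]
gripper_width: 0.0849
```

arm_command --pt "-10 0 0 -0.1158 70" --pt "-10 0 0 -0.1158 70" --pt "0 0 0 -0.1158 70" --pt "0 0 0 -0.1158 70" --pt "0 0 0 -0.1158 70" --pt "0 0 0 -0.1158 70" --pt "0 0 0 -0.1158 70" --pt "0 0 0 -0.1158 70" --pt "0 0 0 -0.1158 70" --pt "0 0 0 -0.1158 70"

```text
clock: 1.88
tcp_pos: [0.2038, -0.6435, 0.3513]
tool_rot: [-0.524, -0.474, 0.524, -0.474]
ft_force: [-0.1, -0.2, -0.3]
gripper_width: 0.0697
```

Run:
```python
from h import *
rem(W(0,.112,.2))
```

```text
t 1.88 tcp [ 0.2038 -0.6435  0.3513]
ej -0.3019 -0.6306 0.3513 F ej [-0.1  -0.24 -0.33] w 0.06968649580978169
twist 1 0.0062
twist -1 -3.1354
M [[-0.0, 0.995, -0.1], [-0.0, -0.1, -0.995], [-1.0, -0.0, 0.0]]
shift mm [ 151.3  306.4 -740.7]
```

arm_command --pt "0 15 -37 0.006 70" --pt "0 15 -37 0 70" --pt "0 15 -37 0 70" --pt "0 15 -37 0 70" --pt "0 15 -37 0 70" --pt "0 15 -37 0 70" --pt "0 15 -37 0 70" --pt "0 15 -37 0 70" --pt "0 15 -37 0 70" --pt "0 15 -37 0 70"

```text
clock: 2.72
tcp_pos: [0.3944, -0.2906, 0.3516]
tool_rot: [0.527, 0.471, -0.527, 0.471]
ft_force: [0.8, 0.1, 0.3]
gripper_width: 0.0697
```

arm_command --pt "0 15 -37 0 70" --pt "0 15 -37 0 70" --pt "0 15 -37 0 70" --pt "0 15 -37 0 70" --pt "0 15 -37 0 70" --pt "0 15 -37 0 70" --pt "0 15 -37 0 70" --pt "0 15 -37 0 70" --pt "0 15 -35 0 70" --pt "0 0 0 0 70"

```text
clock: 3.55
tcp_pos: [0.567, 0.0262, 0.3503]
tool_rot: [0.526, 0.473, -0.526, 0.472]
ft_force: [-0.2, 0.4, -0.1]
gripper_width: 0.0701
```

Run:
```python
from h import *
rem(W(0,.112,.2))
cv2.imwrite("pics/wr1.png",cams.snapshot("wrist"))
ci=cams.camera_info("wrist")
for n,p in dict(knob=W(0,.112,.075),ball=W(-.05,.012,.138),scr=W(-.0755,.0,.018)).items(): print(n,proj(ci,p).round(1))
print(ci['eye'])
```

```text
t 3.55 tcp [0.567  0.0262 0.3503]
ej -0.0119 0.0738 0.3503 F ej [-0.21  0.34 -0.13] w 0.07009878157930058
twist 1 -0.0015
twist -1 3.1401
M [[-0.001, 0.994, -0.108], [0.001, -0.108, -0.994], [-1.0, -0.001, -0.001]]
shift mm [150.3  12.1 -38. ]
knob [331.4 155.5]
ball [276.1 275.6]
scr [264.5 250.3]
[0.57431406 0.09184718 0.49315442]
```

View pics/wr1.png

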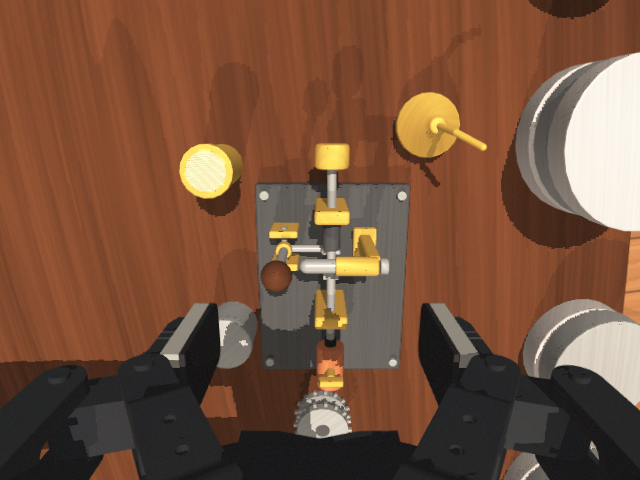

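arm_command --pt "30 6 -19 0 60" --pt "30 6 -19 0 60" --pt "35 0 0 0 60" --pt "35 0 0 0 60" --pt "35 0 0 0 60" --pt "35 0 0 0 60" --pt "0 0 0 0 60"

```text
clock: 4.18
tcp_pos: [0.5785, 0.0567, 0.1445]
tool_rot: [-0.525, -0.473, 0.53, -0.469]
ft_force: [-1.3, -0.8, -1.8]
gripper_width: 0.06
```

Run:
```python
from h import *
rem(W(0,.112,.053))
cv2.imwrite("pics/wr2.png",cams.snapshot("wrist"))
ci=cams.camera_info("wrist")
for n,p in dict(knob=W(0,.112,.092)).items(): print(n,proj(ci,p).round(1))
```

```text
t 4.18 tcp [0.5785 0.0567 0.1445]
ej -0.0037 0.1054 0.1445 F ej [-1.17 -0.92 -1.78] w 0.06002582521010206
twist 1 -0.0063
twist -1 3.1353
M [[-0.009, 0.994, -0.112], [-0.001, -0.113, -0.994], [-1.0, -0.009, 0.002]]
shift mm [91.5  4.4 -6.7]
knob [322.9 256.7]
```

View pics/wr2.png

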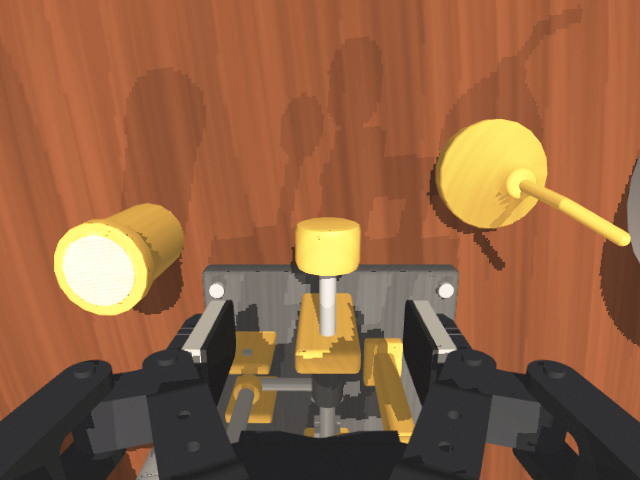

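arm_command --pt "30 4 -6 0 60" --pt "0 0 0 0 60" --pt "0 0 0 0 60"

```text
clock: 4.48
tcp_pos: [0.5863, 0.0629, 0.1231]
tool_rot: [0.527, 0.471, -0.527, 0.471]
ft_force: [0.1, 0.4, -0.1]
gripper_width: 0.0601
```

Run:
```python
from h import *
rem(W(0,.112,.053))
cv2.imwrite("pics/wr3.png",cams.snapshot("wrist"))
ci=cams.camera_info("wrist")
for n,p in dict(knob=W(0,.112,.092),k1=W(-.017,.1,.075),k2=W(-.017,.124,.075),k3=W(.017,.1,.075),k4=W(.017,.124,.075)).items(): print(n,proj(ci,p).round(1))
```

```text
t 4.48 tcp [0.5863 0.0629 0.1231]
ej 0.0033 0.1124 0.1231 F ej [ 0.07  0.39 -0.06] w 0.06005511456163446
twist 1 -0.0057
twist -1 3.1359
M [[0.0, 0.994, -0.112], [-0.0, -0.112, -0.994], [-1.0, 0.0, 0.0]]
shift mm [70.1 -3.3  0.5]
knob [308.6 288.5]
k1 [274.6 298.8]
k2 [272.8 251.4]
k3 [344.7 298.4]
k4 [345.3 250.9]
```

View pics/wr3.png

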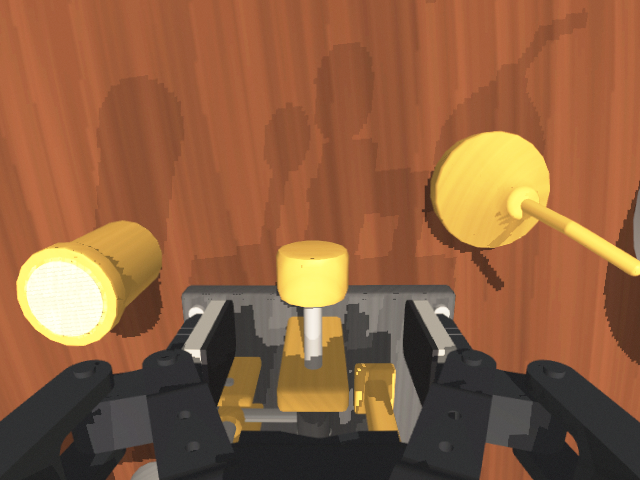

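arm_command --pt "35 -2 -1 0 60" --pt "30 0 0 0 60" --pt "5 0 0 0 60" --pt "0 0 0 0 60" --pt "0 0 0 0 60"

```text
clock: 4.95
tcp_pos: [0.5852, 0.0644, 0.054]
tool_rot: [0.528, 0.471, -0.527, 0.472]
ft_force: [-0.4, 0.2, 0.5]
gripper_width: 0.0601
```

arm_command --pt "0 0 0 0 20" --pt "0 0 0 0 20" --pt "0 0 0 0 20" --pt "0 0 0 0 20" --pt "0 0 0 0 20" --pt "0 0 0 0 20" --force 50

```text
clock: 5.45
tcp_pos: [0.5836, 0.0648, 0.0539]
tool_rot: [-0.527, -0.472, 0.527, -0.471]
ft_force: [-20.6, 1.0, 21.6]
gripper_width: 0.0327
```

Run:
```python
from h import *
rem(W(0,.112,.053))
cv2.imwrite("pics/wr4.png",cams.snapshot("wrist"))
```

```text
t 5.45 tcp [0.5836 0.0648 0.0539]
ej 0.0005 0.114 0.0539 F ej [-20.63  -1.22  21.65] w 0.03269312980761124
twist 1 -0.0052
twist -1 3.1364
M [[-0.001, 0.994, -0.111], [0.0, -0.111, -0.994], [-1.0, -0.001, -0.0]]
shift mm [ 0.9 -0.5  2. ]
```

View pics/wr4.png

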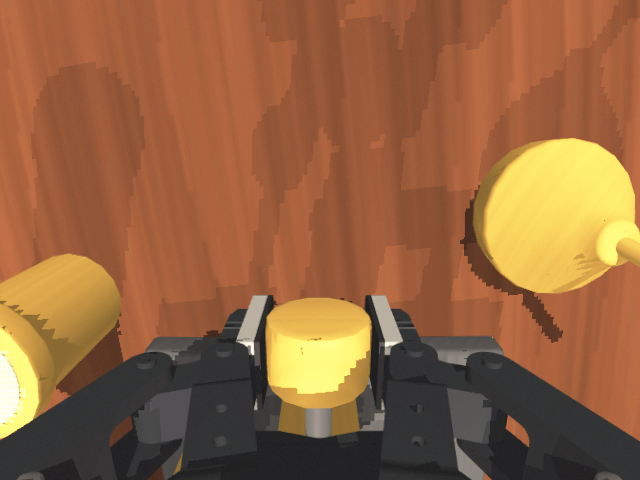

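arm_command --pt "-1 -2 0 0 20" --pt "0 0 0 0 20" --pt "0 0 0 0 20"

```text
clock: 5.75
tcp_pos: [0.5832, 0.0648, 0.0542]
tool_rot: [0.528, 0.471, -0.526, 0.472]
ft_force: [4.1, 0.0, 4.0]
gripper_width: 0.0327
```

arm_command --pt "0 0 -5 0 20" --pt "0 0 -5 0 20" --pt "0 0 -5 0 20" --pt "0 0 -5 0 20" --pt "0 0 0 0 20"

```text
clock: 6.17
tcp_pos: [0.5854, 0.0844, 0.0541]
tool_rot: [0.527, 0.47, -0.527, 0.472]
ft_force: [2.0, -8.0, 8.8]
gripper_width: 0.0323
```

Run:
```python
from h import *
rem(W(0,.112,.053))
```

```text
t 6.17 tcp [0.5854 0.0844 0.0541]
ej 0.0002 0.1336 0.0541 F ej [ 2.89 -7.77  8.77] w 0.03233419952913476
twist 1 -0.0054
twist -1 3.1362
M [[0.002, 0.994, -0.112], [-0.001, -0.112, -0.994], [-1.0, 0.003, 0.001]]
shift mm [ 1.1 -0.1 21.6]
```

arm_command --pt "0 0 -5 0 20" --pt "0 0 -5 0 20" --pt "0 0 -2 0 20" --pt "0 0 -2.5 0 20" --pt "0 0 0 0 20" --pt "0 0 0 0 20"

```text
clock: 6.67
tcp_pos: [0.5869, 0.0982, 0.0541]
tool_rot: [0.527, 0.47, -0.527, 0.472]
ft_force: [1.9, -9.2, 7.9]
gripper_width: 0.0325
```

Run:
```python
from h import *
rem(W(0,.112,.053))
cv2.imwrite("pics/wr5.png",cams.snapshot("wrist"))
```

```text
t 6.67 tcp [0.5869 0.0982 0.0541]
ej 0.0002 0.1476 0.0541 F ej [ 2.83 -8.92  7.85] w 0.0325339270717574
twist 1 -0.0055
twist -1 3.1361
M [[0.002, 0.994, -0.112], [-0.002, -0.112, -0.994], [-1.0, 0.002, 0.001]]
shift mm [ 1.1 -0.  35.6]
```

View pics/wr5.png

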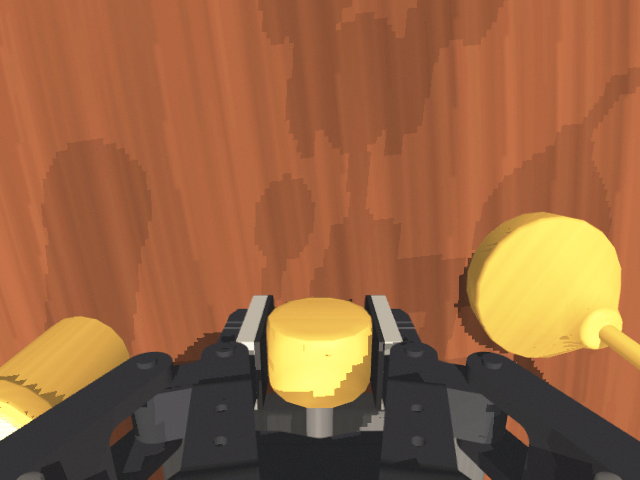

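arm_command --pt "0 0 1.5 0 20" --pt "0 0 1.5 0 20" --pt "0 0 1.5 0 20" --pt "0 0 0.5 0 20" --pt "0 0 0 0 20" --pt "0 0 0 0 20"

```text
clock: 7.22
tcp_pos: [0.5865, 0.094, 0.0541]
tool_rot: [0.528, 0.471, -0.526, 0.472]
ft_force: [2.2, -0.5, 8.0]
gripper_width: 0.0327
```

Run:
```python
from h import *
rem(W(0,.112,.053))
```

```text
t 7.22 tcp [0.5865 0.094  0.0541]
ej 0.0002 0.1434 0.0541 F ej [ 2.23 -0.27  7.97] w 0.03266301600138614
twist 1 -0.0055
twist -1 3.1361
M [[0.003, 0.994, -0.112], [0.0, -0.112, -0.994], [-1.0, 0.003, -0.0]]
shift mm [ 1.1 -0.1 31.4]
```

arm_command --pt "0 0 0 0 60" --pt "0 0 0 0 60" --pt "0 0 0 0 60" --pt "0 0 0 0 60" --pt "-20 0 0 0 60" --pt "-35 0 0 0 60" --pt "-40 0 0 0 60" --pt "-40 0 0 0 60" --pt "-35 0 0 0 60" --pt "0 0 0 0 60"

```text
clock: 8.05
tcp_pos: [0.5872, 0.0943, 0.2305]
tool_rot: [0.53, 0.469, -0.524, 0.473]
ft_force: [0.9, 0.8, 1.4]
gripper_width: 0.06
```

Run:
```python
from h import *
rem(W(-.11,.012,.2))
cv2.imwrite("pics/wr6.png",cams.snapshot("wrist"))
```

```text
t 8.05 tcp [0.5872 0.0943 0.2305]
ej 0.0009 0.1437 0.2305 F ej [0.85 0.91 1.45] w 0.06001859512196801
twist 1 -0.0055
twist -1 3.1361
M [[0.009, 0.994, -0.112], [0.001, -0.112, -0.994], [-1.0, 0.009, -0.002]]
shift mm [  29.2 -110.5  132.4]
```

View pics/wr6.png

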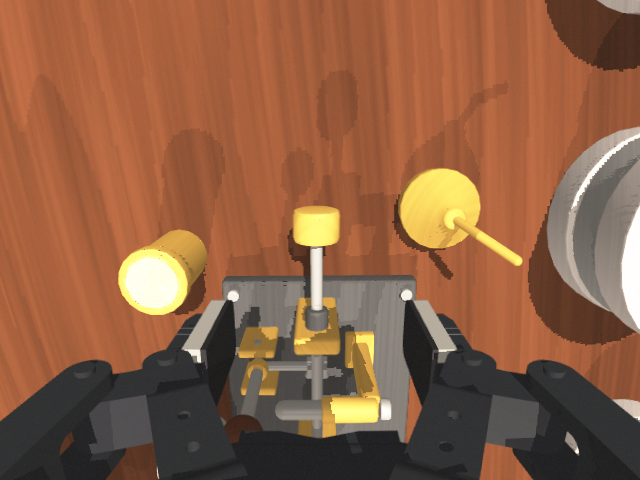

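arm_command --pt "0 -27 20 0 0" --pt "0 -28 37 0 0" --pt "0 -28 38 0 0" --pt "0 -28 38 0 0" --pt "0 0 0 0 0" --pt "0 0 0 0 0"

```text
clock: 8.6
tcp_pos: [0.47, -0.0152, 0.2218]
tool_rot: [0.528, 0.471, -0.528, 0.471]
ft_force: [0.3, -0.3, 0.6]
gripper_width: 0.0002
```

Run:
```python
from h import *
rem(W(-.11,.012,.121))
cv2.imwrite("pics/wr7.png",cams.snapshot("wrist"))
ci=cams.camera_info("wrist")
for n,p in dict(knob=W(-.05,.012,.138)).items(): print(n,proj(ci,p).round(1))
```

```text
t 8.6 tcp [ 0.47   -0.0152  0.2218]
ej -0.1039 0.0223 0.2218 F ej [ 0.32 -0.24  0.62] w 0.0002199570764729179
twist 1 -0.008
twist -1 3.1336
M [[0.0, 0.993, -0.114], [-0.0, -0.114, -0.993], [-1.0, 0.0, 0.0]]
shift mm [100.8  -6.   10.4]
knob [412.2 271.5]
```

View pics/wr7.png

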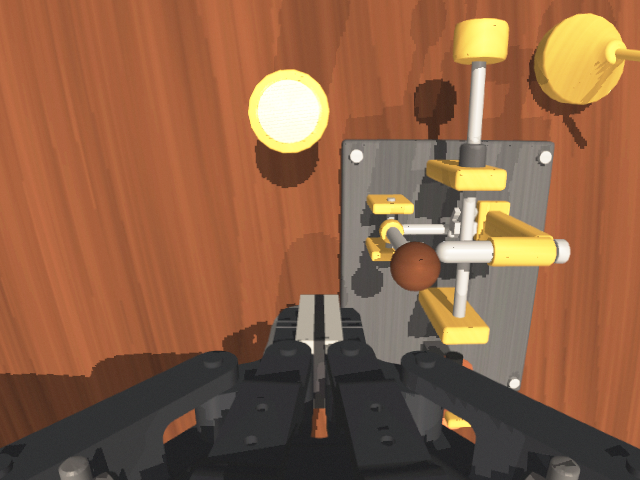

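arm_command --pt "35 -6 10 0.008 0" --pt "35 0 0 0 0" --pt "30 0 0 0 0" --pt "0 0 0 0 0" --pt "0 0 0 0 0" --pt "0 0 0 0 0"

```text
clock: 9.15
tcp_pos: [0.4649, -0.023, 0.1239]
tool_rot: [0.529, 0.469, -0.529, 0.47]
ft_force: [0.3, 0.4, 0.6]
gripper_width: 0.0004
```

Run:
```python
from h import *
rem(W(-.0785,.0125,.121))
for n in ("wrist","side"): cv2.imwrite(f"pics/{n}8.png",cams.snapshot(n))
a=cv2.imread('pics/side8.png')[165:325,240:440]
cv2.imwrite('pics/s8z.png',cv2.resize(a,None,fx=3.5,fy=3.5))
```

```text
t 9.15 tcp [ 0.4649 -0.023   0.1239]
ej -0.1082 0.0141 0.1239 F ej [0.21 0.44 0.57] w 0.0004289535665001187
twist 1 -0.0127
twist -1 3.1289
M [[0.001, 0.993, -0.119], [-0.0, -0.119, -0.993], [-1.0, 0.001, -0.0]]
shift mm [ 3.  29.7  1.3]
```

View pics/wrist8.png

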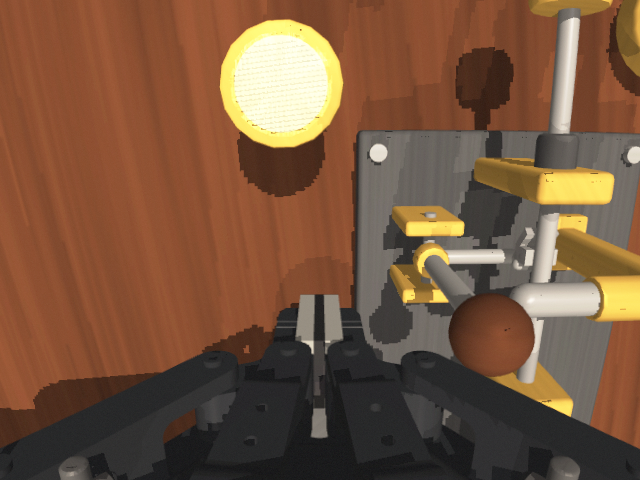

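View pics/s8z.png

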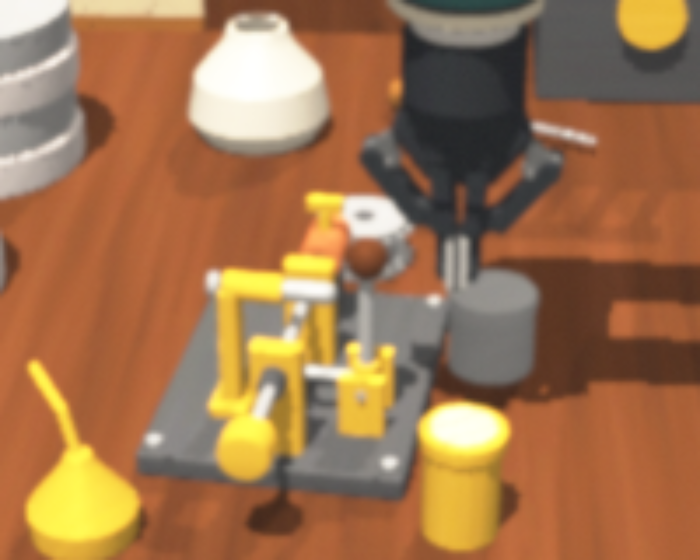

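arm_command --pt "3 8 1 -0.012 0" --pt "0 8 0 0 0" --pt "0 6 0 0 0" --pt "0 0 0 0 0" --pt "0 0 0 0 0" --pt "0 0 0 0 0"

```text
clock: 9.75
tcp_pos: [0.4857, -0.0269, 0.1192]
tool_rot: [-0.526, -0.472, 0.526, -0.472]
ft_force: [0.8, 0.7, -0.0]
gripper_width: -0.0003
```

```bash
cat > look.py <<'E'
from h import *
import sys
rem()
F=[]
for n in ("wrist","scene","wrist"):
    im=cams.snapshot(n); s=arm.observe(); F.append([np.dot(s['ft_force'],XH),np.dot(s['ft_force'],YH)])
    if n=="wrist": cv2.imwrite(f"pics/{sys.argv[1]}.png",im)
print('F',np.round(F,2).tolist())
E
python3 look.py w9
```

```text
t 9.75 tcp [ 0.4857 -0.0269  0.1192]
ej -0.0871 0.0125 0.1192 F ej [ 0.7   0.82 -0.01] w -0.00028583343435569923
twist 1 -0.0016
twist -1 3.14
M [[-0.0, 0.994, -0.108], [0.0, -0.108, -0.994], [-1.0, -0.0, -0.0]]
F [[-0.18, 0.27], [0.51, 0.82], [0.3, -1.07]]
```

View pics/w9.png

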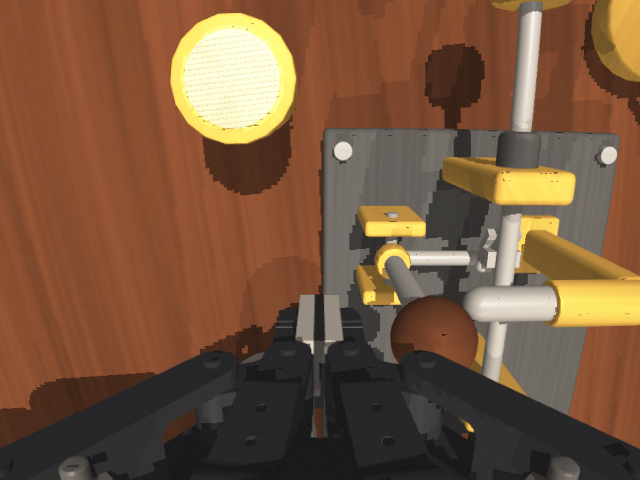

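arm_command --pt "0 5 0 0 0" --pt "0 5 0 0 0" --pt "0 4 0 0 0" --pt "0 0 0 0 0" --pt "0 0 0 0 0"

```text
clock: 10.32
tcp_pos: [0.4998, -0.0284, 0.1191]
tool_rot: [-0.526, -0.472, 0.526, -0.472]
ft_force: [-0.6, 0.0, 0.6]
gripper_width: -0.0002
```

```bash
cat > look.py <<'E'
from h import *
import sys
rem()
F=[];T=[]
for i in range(int(sys.argv[2])):
    n=("side","wrist")[i%2]
    im=cams.snapshot(n); s=arm.observe(); F.append([np.dot(s['ft_force'],XH),np.dot(s['ft_force'],YH),s['ft_force'][2]])
    d=s['tcp_pos']-O;T.append(d@XH)
    if i<2: cv2.imwrite(f"pics/{sys.argv[1]}_{n}.png",im)
print('F',np.mean(F,0).round(2),'sd',np.std(F,0).round(2),'x',np.mean(T).round(4))
a=cv2.imread(f"pics/{sys.argv[1]}_side.png")[190:300,270:410]
b=cv2.imread(f"pics/{sys.argv[1]}_wrist.png")[120:430,220:]
a=cv2.resize(a,None,fx=2.8,fy=2.8,interpolation=cv2.INTER_CUBIC)
b=cv2.resize(b,(int(420*308/310),308))
cv2.imwrite(f"pics/{sys.argv[1]}.png",np.hstack([a,b])[:, :800])
E
python3 look.py w10 6
```

```text
t 10.32 tcp [ 0.4998 -0.0284  0.1191]
ej -0.0729 0.0124 0.1191 F ej [-0.58 -0.02  0.6 ] w -0.0001652965108395612
twist 1 -0.0016
twist -1 3.14
M [[-0.0, 0.994, -0.108], [0.0, -0.108, -0.994], [-1.0, -0.0, -0.0]]
F [-0.5  -0.32  0.13] sd [0.3  0.42 0.72] x -0.0732
```

View pics/w10.png

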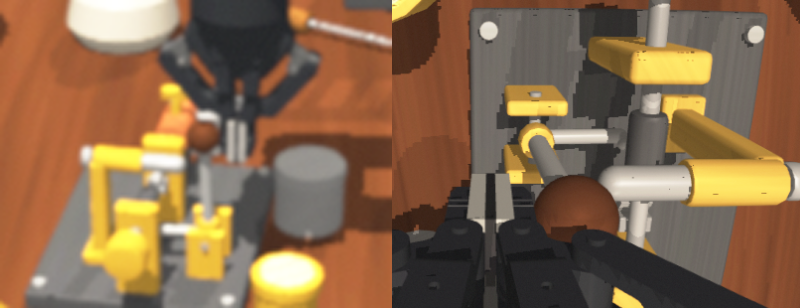

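Run:
```python
from h import *
import cv2
im=cams.snapshot("scene");cv2.imwrite("pics/sc10.png",im)
a=cv2.resize(im[170:310,240:400],None,fx=3.7,fy=3.7,interpolation=cv2.INTER_CUBIC)
cv2.imwrite("pics/sc10z.png",a)
def ball(img,c,r=25):
    x0,y0=int(c[0])-r,int(c[1])-r;p=img[y0:y0+2*r,x0:x0+2*r].astype(int)
    m=(p[...,2]<130)&(p[...,2]>45)&(p[...,2]-p[...,1]>25)&(p[...,0]<40)
    return m,x0,y0
```

```text
(no output)
```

View pics/sc10z.png

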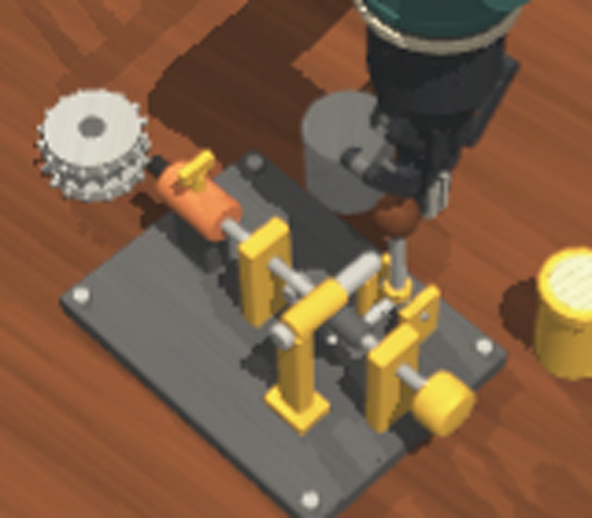

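arm_command --pt "0 4 0 0 0" --pt "0 4 0 0 0" --pt "0 3.5 0 0 0" --pt "0 0 0 0 0" --pt "0 0 0 0 0"

```text
clock: 11.08
tcp_pos: [0.5112, -0.0296, 0.1192]
tool_rot: [-0.526, -0.472, 0.526, -0.472]
ft_force: [-1.8, 0.3, 1.4]
gripper_width: -0.0001
```

```bash
python3 look.py w11 8
```

```text
t 11.08 tcp [ 0.5112 -0.0296  0.1192]
ej -0.0614 0.0124 0.1192 F ej [-1.8   0.1   1.42] w -0.00010519699046805982
twist 1 -0.0015
twist -1 3.1401
M [[-0.0, 0.994, -0.108], [0.0, -0.108, -0.994], [-1.0, -0.0, -0.0]]
F [-1.36 -0.16  0.58] sd [0.38 0.25 0.81] x -0.0617
```

View pics/w11.png

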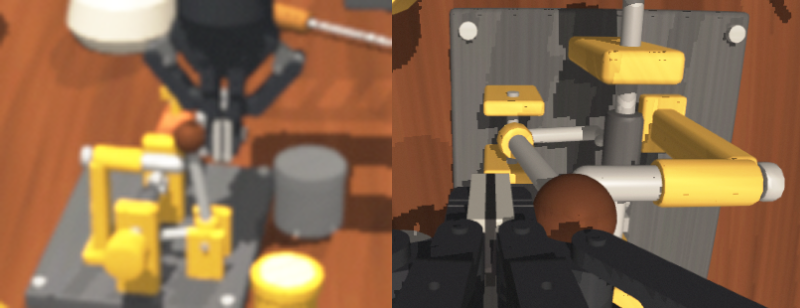

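arm_command --pt "0 1 0 0 0" --pt "0 1 0 0 0" --pt "0 0 0 0 0" --pt "0 0 0 0 0"

```text
clock: 11.82
tcp_pos: [0.5131, -0.0298, 0.1193]
tool_rot: [-0.526, -0.472, 0.526, -0.472]
ft_force: [-1.7, 0.2, 0.8]
gripper_width: -0.0001
```

```bash
python3 look.py w12 10
```

```text
t 11.82 tcp [ 0.5131 -0.0298  0.1193]
ej -0.0596 0.0124 0.1193 F ej [-1.7   0.02  0.77] w -5.753543598875653e-05
twist 1 -0.0016
twist -1 3.14
M [[-0.0, 0.994, -0.108], [0.0, -0.108, -0.994], [-1.0, -0.0, -0.0]]
F [-1.86 -0.15 -0.56] sd [0.44 0.64 0.65] x -0.0596
```

arm_command --pt "0 1 0 0 0" --pt "0 1 0 0 0" --pt "0 0 0 0 0" --pt "0 0 0 0 0"

```text
clock: 12.65
tcp_pos: [0.515, -0.0301, 0.1192]
tool_rot: [-0.526, -0.472, 0.526, -0.472]
ft_force: [-3.1, 0.6, -0.9]
gripper_width: 0.0003
```

```bash
python3 look.py w13 10
```

```text
t 12.65 tcp [ 0.515  -0.0301  0.1192]
ej -0.0576 0.0124 0.1192 F ej [-3.19  0.27 -0.94] w 0.0002599580706330519
twist 1 -0.0016
twist -1 3.14
M [[-0.0, 0.994, -0.108], [-0.0, -0.108, -0.994], [-1.0, -0.0, 0.0]]
F [-2.45  0.09 -1.4 ] sd [0.4  0.61 0.59] x -0.0576
```

View pics/w13.png

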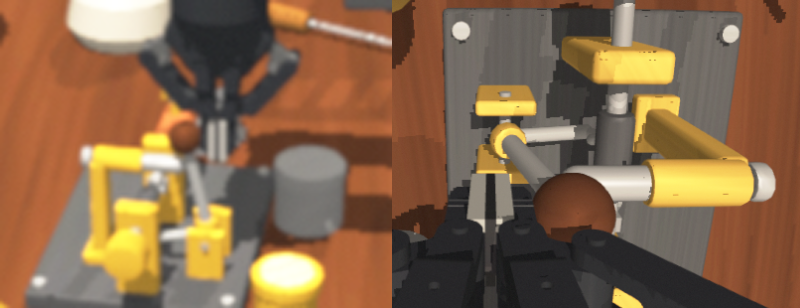

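arm_command --pt "0 1 0 0 0" --pt "0 1 0 0 0" --pt "0 0 0 0 0" --pt "0 0 0 0 0"

```text
clock: 13.48
tcp_pos: [0.5169, -0.0302, 0.1191]
tool_rot: [-0.526, -0.472, 0.526, -0.472]
ft_force: [-5.1, 0.7, -1.8]
gripper_width: -0.0
```

```bash
python3 look.py w14 10
```

```text
t 13.48 tcp [ 0.5169 -0.0302  0.1191]
ej -0.0557 0.0124 0.1191 F ej [-5.12  0.12 -1.78] w -2.639310624269488e-05
twist 1 -0.0015
twist -1 3.1401
M [[-0.001, 0.994, -0.108], [0.0, -0.108, -0.994], [-1.0, -0.001, -0.0]]
F [-5.   -0.18 -2.2 ] sd [0.45 0.49 0.62] x -0.0558
```

arm_command --pt "0 1 0 0 0" --pt "0 1 0 0 0" --pt "0 0.8 0 0 0" --pt "0 0 0 0 0" --pt "0 0 0 0 0"

```text
clock: 14.4
tcp_pos: [0.5193, -0.0305, 0.1189]
tool_rot: [-0.526, -0.473, 0.527, -0.472]
ft_force: [-7.5, 0.8, -1.8]
gripper_width: 0.0002
```

```bash
python3 look.py w15 12
```

```text
t 14.4 tcp [ 0.5193 -0.0305  0.1189]
ej -0.0533 0.0124 0.1189 F ej [-7.56  0.04 -1.84] w 0.000177738329952188
twist 1 -0.0015
twist -1 3.1401
M [[-0.002, 0.994, -0.108], [0.0, -0.108, -0.994], [-1.0, -0.002, -0.0]]
F [-7.9   0.17 -2.36] sd [0.55 0.47 0.42] x -0.0533
```

View pics/w15.png

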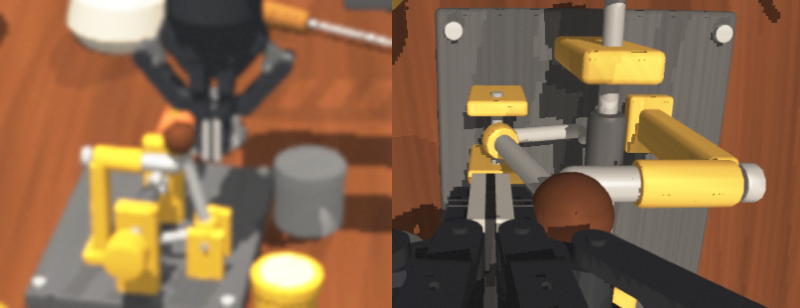

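arm_command --pt "0 0 0 0 0" --pt "0 0 0 0 0" --pt "0 0 0 0 0" --pt "0 0 0 0 0" --pt "0 0 0 0 0" --pt "0 0 0 0 0" --pt "0 0 0 0 0" --pt "0 0 0 0 0" --pt "0 0 0 0 0" --pt "0 0 0 0 0"

```text
clock: 15.83
tcp_pos: [0.5193, -0.0305, 0.1189]
tool_rot: [-0.526, -0.473, 0.527, -0.472]
ft_force: [-8.4, 0.4, -1.2]
gripper_width: 0.0004
```

arm_command --pt "0 0 0 0 0" --pt "0 0 0 0 0" --pt "0 0 0 0 0" --pt "0 0 0 0 0" --pt "0 0 0 0 0" --pt "0 0 0 0 0"

```text
clock: 16.33
tcp_pos: [0.5193, -0.0305, 0.1189]
tool_rot: [-0.526, -0.473, 0.527, -0.472]
ft_force: [-7.8, 1.2, -2.2]
gripper_width: -0.0
```

```bash
python3 look.py w16 4
```

```text
t 16.33 tcp [ 0.5193 -0.0305  0.1189]
ej -0.0533 0.0124 0.1189 F ej [-7.85  0.32 -2.23] w -4.184667520044635e-06
twist 1 -0.0015
twist -1 3.1401
M [[-0.002, 0.994, -0.108], [0.0, -0.108, -0.994], [-1.0, -0.002, -0.0]]
F [-8.01 -0.02 -2.67] sd [0.83 0.57 0.42] x -0.0533
```

arm_command --pt "0 -3 0 0 0" --pt "0 -3 0 0 0" --pt "0 -3 0 0 0" --pt "0 -3 0 0 0" --pt "0 -3 0 0 0" --pt "0 -3 0 0 0" --pt "0 -3 0 0 0" --pt "0 -4 0 0 0" --pt "0 -4 0 0 0" --pt "0 -10 0 0 0"

```text
clock: 17.37
tcp_pos: [0.481, -0.0264, 0.1193]
tool_rot: [0.526, 0.472, -0.526, 0.472]
ft_force: [0.3, 0.1, 0.2]
gripper_width: -0.0002
```

arm_command --pt "0 -12 0 0 0" --pt "-10 -15 0 0 0" --pt "-30 0 0 0 0" --pt "-40 0 0 0 0" --pt "-40 0 0 0 0" --pt "0 0 0 0 0" --pt "0 0 0 0 0" --pt "0 0 0 0 0"

```text
clock: 18.03
tcp_pos: [0.4537, -0.0234, 0.239]
tool_rot: [0.526, 0.472, -0.526, 0.472]
ft_force: [-0.4, 0.8, 0.2]
gripper_width: -0.0004
```

```bash
python3 look.py w17 4
python3 - <<'E'
from h import *
im=cams.snapshot("scene")
a=cv2.resize(im[160:350,225:430],None,fx=3.0,fy=3.0,interpolation=cv2.INTER_CUBIC)
cv2.imwrite("pics/sc17z.png",a)
S=cams.camera_info('scene');print(proj(S,W(-.05,.012,.138))-[225,160],(proj(S,W(-.05,.012,.138))-[225,160])*3)
for t in ("lens_a","tin","sprocket","oilcan","shade","spare_holder","driver"):
    print(t,cams.spot_in(t,"scene")[:1])
E
```

```text
t 18.03 tcp [ 0.4537 -0.0234  0.239 ]
ej -0.1193 0.0125 0.239 F ej [-0.44  0.73  0.21] w -0.00037283735626692313
twist 1 -0.0015
twist -1 3.1401
M [[0.0, 0.994, -0.108], [0.0, -0.108, -0.994], [-1.0, 0.0, -0.0]]
F [ 0.38 -0.22 -0.5 ] sd [0.59 0.44 0.48] x -0.1193
[123.44123848  65.72620084] [370.32371543 197.17860251]
lens_a [{'position': [0.47, 0.0718, 0.0753], 'p': 0.71}]
tin [{'position': [0.4519, -0.1229, 0.0618], 'p': 0.64}]
sprocket [{'position': [0.5517, -0.2669, 0.0404], 'p': 0.57}]
oilcan [{'position': [0.7055, 0.0893, 0.03], 'p': 0.7}]
shade [{'position': [0.6588, -0.4866, 0.0603], 'p': 0.66}]
spare_holder [{'position': [0.4537, 0.3869, 0.0259], 'p': 0.86}]
driver [{'position': [0.4791, -0.5444, 0.0208], 'p': 0.93}]
```

View pics/sc17z.png

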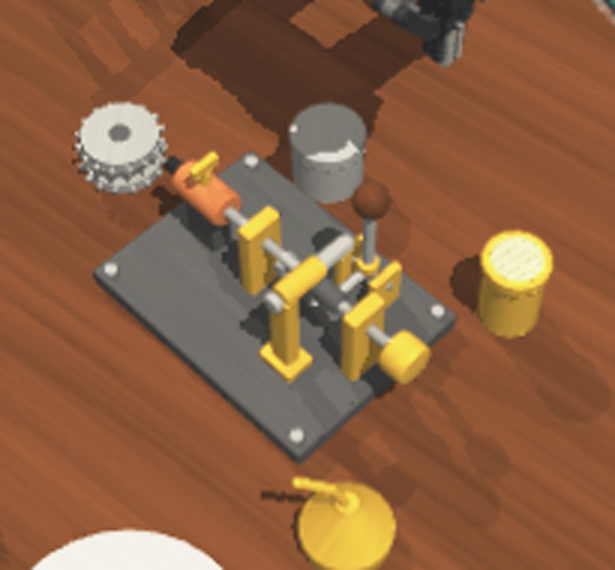

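View pics/w17_wrist.png

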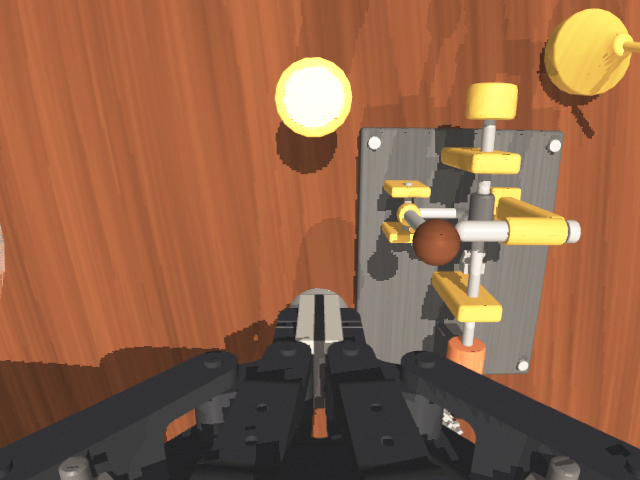

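Run:
```python
from h import *
S=cams.camera_info('scene')
for y in (.112,.096,.100): print(y,(proj(S,W(0,y,.075))-[225,160])*3)
for y in (-.142,-.150,-.158): print(y,(proj(S,W(0,y,.075))-[225,160])*3)
```

```text
0.112 [420.62800588 367.46428537]
0.096 [404.36955155 354.05749881]
0.1 [408.41757485 357.39569012]
-0.142 [182.57758881 170.98099579]
-0.15 [175.74342293 165.33427631]
-0.158 [168.94755184 159.71886852]
```

Run:
```python
from cell import arm
print(arm.job_done(), arm.observe()['clock'])
```

```text
the job is handed in; nothing more can be done
the job is handed in; nothing more can be done
```

The job is handed in; it reported no verdict, so success rests on my own last checks, which show every step done.

- **Drawing the knob:** I gripped it, drew it back about 33.6 mm and eased it forward about 4 mm. The pull then dropped from about 9 N to about 0, so the sear had caught. I opened the fingers and moved well clear of the knob, and a picture showed the striker still held back.
- **Firing and the stop:** I pushed the ball with shut fingers towards the stop. The striker fired at a tilt of about 0.06 rad by my measurement, where the text says about 0.1. I met the stop at about 0.25 rad and felt it as a jump from 2.5 N to 5 N. I held the stick pressed in for about 2.5 s at about 8 N. That is roughly 3 to 4 mm of plunger travel: about 2.9 mm from the position and about 3.9 mm from the force.
- **Last checks before handing in (at about 18 s):**
  - **Stick:** the ball is back within about a pixel of its upright place.
  - **Striker and carbon:** the knob is home at ejector y of about 0.097 m, and the carbon is out about 16 mm.
  - **Bystanders:** they read within about 6 mm of their first readings, which is near the detector's own scatter.
  - **Arm:** it is clear of everything, and the wrist force is within its noise.

While closing on the knob, the wrist briefly read about 30 N because the grip was about 2 mm off centre. I corrected the position before pulling.

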